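# Pack gessoed boards in the press rack and start the timer

### The job

Stand the loose gessoed board upright in the press rack beside the two already there, then push the sliding stop up until all three are squeezed snug and square against the fixed end wall: a firm push, but gentle enough not to crush the gesso. With the stop left snug, press the timer's flat key firmly and briefly to start the pressing time. Set the board down rather than dropping it, knock no board over and leave the other things on the bench alone.

Things in the scene. Friction and masses are not known exactly. Their poses are not given: they have to be found in the camera images.
- rack: Fixed wooden press rack on the bench, 160 (x) x 340 (y) mm; origin under the centre of its base. Floor 15 mm above the bench. Lips on both long sides, 131 mm apart, 29 mm above the bench. The fixed end wall has its inner face at rack y = +150 mm; top 145 mm above the bench. Boards stand between wall and stop, broad faces towards rack +y and -y.
- stop (a joint): Sliding stop: upright plate 124 mm wide (rack x), 18 mm thick (rack y), top 146 mm above the bench, two low feet (to 47 mm above the bench) reaching 63 mm behind its inner face. Value in m, 0 to 0.20: 0 drawn right back, growing towards the fixed wall (rack +y); inner face at rack y = -0.09 + value. Starts between 0 and 0.04. Stays where it is left.
- stop_back (a point): Middle of the stop's back (outer) face, 110 mm above the bench: push here, to rack +y. Axes as the rack's. The stop drags with about 2.5 N, and each board pushed along adds 1 to 2 N. Snug means boards tight and 10 to 20 N felt at the end, held a moment: under 8 N on the boards is not snug, over 45 N crushes the gesso.
- board_a_mid (a point): Centre of a gessoed wooden board already in the rack, nearest the fixed wall, standing loosely. All three boards are equal: 120 mm wide (own x), 22 mm thick (own y), 110 mm high (own z), about 0.2 kg.
- board_b_mid (a point): Centre of the second board in the rack, equal to the first, standing loosely between it and the stop.
- board_c_mid (a point): Centre (55 mm above its foot) of the loose board, equal to the others, standing upright on the bench outside the rack, own y across its thickness. It has room for fingers at both faces.
- key_top (a point): Centre of the top of the flat white square membrane key, 30 x 30 mm, on the grey timer box (fixed, 100 x 80 x 40 mm, with a dark display beside the key). The top is 43 mm above the bench. Pressed straight down it gives only 1.5 mm; it takes when at least 5 N is held for 0.2 s; more than 45 N would break it.
- offcut_mid (a point): Bystander: moulding offcut with a round gilded top, 70 mm (x) x 44 mm (y) x 120 mm high, near the loose board; point 60 mm above its foot. Not a board; leave it.
- mug: Bystander: white mug, 84 mm across, 85 mm high; origin under its centre.
- pot: Bystander: small brown pot, 68 mm across, 70 mm high; origin under its centre.
- jar: Bystander: jar with a lid, 56 mm across, 85 mm high; origin under its centre.
- brush: Bystander: brush lying on the bench, about 200 mm long (own x).
- burnisher: Bystander: burnisher lying on the bench, about 150 mm long (own x).
Things that resemble listed ones, but are neither listed nor needed, are in the scene too. Leave any blue or green look-alike of the part that bears board_c_mid alone.

How it is judged:
By the outcome, as a careful person would: the job done as asked, in the order asked, and still so for the second after the job is handed in, with the robot touching nothing.
It also fails if it takes over 72 s, if anything falls off the work surface, if the arm or the gripper's body presses on something with over 40 N, if the wrist force passes 120 N, or if a joint passes its speed limit or range.

### The arm

A 6-joint arm with a two-finger parallel gripper is mounted at the origin on the work surface. World frame = base frame: x ahead of the robot, y to its left, z up, the work surface at z = 0. Lengths are in m, angles in degrees, forces in N, time in s.
With the tool pointing down it reaches from about 0.4 to 0.825 m from the base axis. Payload 7 kg.
Tool frame: the origin (TCP) lies midway between the tips of the shut fingers; the grasp point (between the pads) lies 19 mm behind it; z points along the fingers, y is the line along which they close (so a half turn about z gives the same grasp; the last joint's range is limited). The gripper opens to 88 mm and grips with 3 to 60 N. Pads are 19 mm wide; open, the fingers measure 130 mm over their backs; the gripper's body (78 mm by 193 mm) begins 47 mm behind the grasp point.
Start: joints at [83.256, 20.546, 0.682, 0, -70.136, -16.507], TCP at [0.266, 0.62, 0.227] pointing down, gripper open.
Joint ranges: [-176.03, 176.03], [-82.01, 121.73], [-58.28, 71.71], [-173.87, 95.51], [-174.79, -0.11], [-173.66, 173.66]. Speed limits (degrees/s): [136.94, 136.94, 172.46, 180, 180, 180].

### API

Orientations are given as [roll, pitch, yaw] about the fixed x, y, z axes, in that order (R = Rz(yaw) Ry(pitch) Rx(roll)).
In Python, from plant import ctrl, viewer, close_job gives the robot as it stands. The module is installed in compiled form; this text tells all that it offers.
- The arm moves only by the tool step_arm, never from a script. Its argument "moves" is a list that holds one entry, the list of rows, each a list of 5 numbers: the shift along the world's x, y, z in cm, then the turn about the world's z in rad, then the finger opening in cm, from 0 to 8.76. In form: [[[tx, ty, tz, twist, grip], ...]]. A call has 1 to 10 rows; each row shifts and turns the commanded pose from where the row before left it; what a row does not reach is not made up. A row lasts 1/10 s, in which the tool goes at most 50 mm and 8.59 degrees, less where a joint would pass 70% of its speed; a pose out of reach is approached as far as the arm can. A call with a gripper value outside its range is refused whole. The fingers move at their own pace and stop on an object; the grip force is fixed at half the most. Time passes only in rows, so rows that do not move let the fingers close. It gives the time, the measured TCP pose, the force, the opening and the grip force at its end, in the units of the state.
- ctrl.get_obs(): the state, without advancing time (a new reading comes with each control period).
- viewer.snapshot(name): name is "scene" or "top" or "wrist"; returns (picture, depth): 420x560x3 uint8, blue, green, red; 420x560 float32, m along the optical axis (not along the pixel's ray), 0 where there is no reading.
- viewer.camera_info(name): a dict with "camera_matrix" (3x3 intrinsics, pixels), "eye" and "orientation" of the camera in the world. Camera axes: x right, y down, z forward; pixel columns grow to the right and rows downward; lengths in m; the calibration is good to about 2 mm. A picture is of the moment at which its call begins: read the wrist's pose just before it. camera_info takes no time and is no camera call; for the wrist camera it gives the pose at the moment of the call.
- close_job(): hands the job in; it is judged then, once.
The state is a dict: "clock": time; "joint_pos": joint angles; "qvel": joint speeds; "tau": joint torques, N m; "tool_pos": TCP position; "orientation": TCP orientation; "force": force on the tool from outside, world axes, zero at the start; "moment": the same for the moment, N m; "opening": finger opening in m; "gripper_force": force on a finger pad.
Only numpy, scipy, OpenCV 4.12 (cv2) and the standard library are available. Lean on these libraries where they do the work, as an engineer would, in place of code of your own. Each camera call takes 0.05 s, during which the arm holds its last target. There are 200 camera calls.

## Working session

There is one attempt and no reset: what is moved stays moved. The work goes in short steps, Python scripts to look and compute and a tool call to move; the robot and the scene stay as the last step left them, time stands still between calls to the robot, and variables do not carry over. Pictures are saved under pics/ and viewed, at most 10 in all, crops included, and the job is handed in when it is done.

Besides the shell and the picture viewer there is one more tool, called after ">>>" by a JSON object that holds its "name" and its "arguments". step_arm: Moves the arm, as the interface text tells. Its arguments: {"type":"object","properties":{"moves":{"type":"array","items":{"type":"array","items":{"type":"array","items":{"type":"number"}}}}},"required":["moves"]}

```bash
mkdir -p pics; cat > h.py <<'E'
import numpy as np,cv2
from plant import ctrl,viewer,close_job
def snap(n,f=None):
    i=viewer.camera_info(n); im,d=viewer.snapshot(n)
    if f: cv2.imwrite('pics/'+f,im); np.savez('pics/'+f+'.npz',im=im,d=d,K=i['camera_matrix'],e=i['eye'],R=np.array(i['orientation'],dtype=float))
    return im,d,i
E
python3 - <<'E'
from h import *
for n in('scene','top'):
    im,d,i=snap(n,n+'1.png'); print(i,(d>0).mean())
print(ctrl.get_obs())
E
```

```text
{'camera_matrix': array([[508.21957835,   0.        , 289.00419572],
       [  0.        , 508.21957835, 209.14955507],
       [  0.        ,   0.        ,   1.        ]]), 'eye': array([1.12244873, 0.77901352, 1.30469065]), 'orientation': array([-140.03742796,    0.55173991,  142.3754799 ])} 0.9962372448979592
{'camera_matrix': array([[439.23968656,   0.        , 279.59300682],
       [  0.        , 439.23968656, 209.2515193 ],
       [  0.        ,   0.        ,   1.        ]]), 'eye': array([ 0.3223248 , -0.02814416,  1.22926251]), 'orientation': array([-1.70458862e+02, -1.50928322e-01, -9.06170749e+01])} 0.9961989795918368
{'clock': 0.1, 'joint_pos': array([ 8.32576844e+01,  2.05874550e+01,  6.39839007e-01, -1.79227768e-02,
       -7.01373969e+01, -1.65074265e+01]), 'qvel': array([ 0.02819224, -0.07311805,  0.1240718 ,  0.01134833,  0.05682205,
        0.065828  ]), 'tau': array([-1.14651382e-03, -5.84164560e+01,  2.93751097e+01,  7.01535836e+00,
        1.02176482e-02, -4.87190653e-05]), 'tool_pos': array([0.26629421, 0.61977168, 0.22572061]), 'orientation': array([ 1.79913703e+02, -8.00268389e-03, -2.32558382e+01]), 'force': array([-0.6877274 , -0.6321703 , -0.49818713]), 'moment': array([ 0.02328077, -0.00121691,  0.03395981]), 'gripper_force': 0.0, 'opening': 0.08789686964832823}
```

View pics/scene1.png

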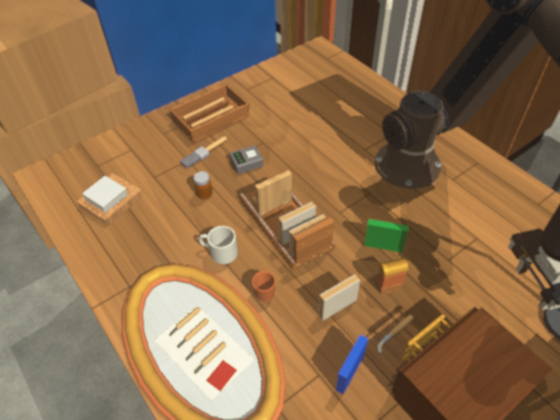

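View pics/top1.png

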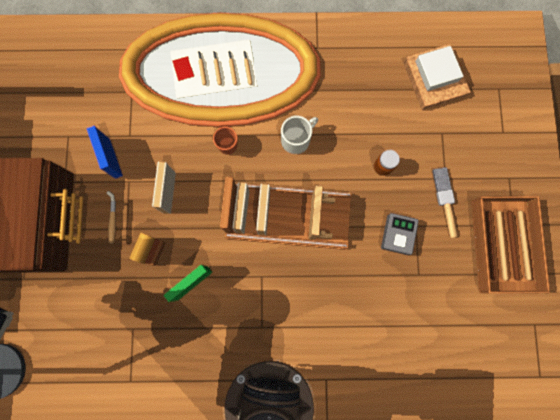

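The top view shows the base at the bottom. The rack runs from (227,205), the fixed wall, to (350,220), with its boards at (240,205) and (262,207) and the stop at (317,211). The timer is at (402,235) with its key at (400,241).

Candidates for the loose board are cream (163,186), blue (104,152), green (187,283) and the round-topped offcut (146,249). The cream one fits: it is gessoed like the boards in the rack.

```bash
cat >> h.py <<'E'
from scipy.spatial.transform import Rotation as Rot
def cloud(d,i):
    K=i['camera_matrix'];v,u=np.mgrid[:d.shape[0],:d.shape[1]]
    p=np.dstack([(u-K[0,2])/K[0,0]*d,(v-K[1,2])/K[1,1]*d,d])
    return p@Rot.from_euler('xyz',i['orientation'],degrees=True).as_matrix().T+i['eye']
def rect(P,m):
    q=P[m][:,:2].astype(np.float32); r=cv2.minAreaRect(q*1000)
    return np.round(r[0],1),np.round(r[1],1),round(r[2],1),len(q),np.round(np.median(P[m][:,2])*1000,1)
E
cat > m1.py <<'E'
from h import *
def load(n):
    z=np.load(f'pics/{n}1.png.npz');i=dict(camera_matrix=z['K'],eye=z['e'],orientation=z['R']);return z['im'],cloud(z['d'],i)
for n in('top','scene'):
    im,P=load(n); Z=P[...,2]; print(n,'bench z',np.median(Z[abs(Z)<.02]))
    for lo,hi in((.095,.119),(.119,.134),(.135,.155),(.036,.048)):
        m=((Z>lo)&(Z<hi)&(P[...,0]>.25)&(P[...,0]<.85)&(abs(P[...,1])<.6)).astype(np.uint8)
        k,l,s,c=cv2.connectedComponentsWithStats(m)
        for j in range(1,k):
            if s[j,4]>40: print(lo,np.round(c[j]),*rect(P,l==j),im[l==j].mean(0).round())
im,P=load('top');cv2.imwrite('pics/crop.png',cv2.resize(im[120:300,80:440],None,fx=2.2,fy=2.2,interpolation=cv2.INTER_CUBIC))
E
python3 m1.py
```

```text
top bench z -0.0011729954986883229
0.095 [ 98. 148.] [683.4 448.8] [121.9  24. ] 21.3 434 107.5 [201.  92.  45.]
0.095 [159. 185.] [580.4 281. ] [ 25.  119.8] 85.5 447 107.5 [138. 188. 219.]
0.095 [ 56. 179.] [597.6 551.2] [ 6.3 78. ] 88.9 133 107.1 [13. 21. 37.]
0.095 [232. 201.] [533.2  90.4] [  1.2 107.1] 84.0 47 107.0 [22. 39. 64.]
0.095 [ 54. 215.] [504.  550.4] [ 7.2 94.6] 88.6 171 106.6 [13. 21. 37.]
0.095 [142. 248.] [414.3 320.2] [39.8 70. ] 68.0 393 114.4 [ 49. 115. 160.]
0.095 [ 50. 254.] [403.7 552.1] [17.3 89. ] 80.1 174 106.8 [13. 21. 36.]
0.095 [185. 283.] [324.9 208.1] [ 22.4 120. ] 38.8 455 108.2 [ 68. 157.  50.]
0.119 [ 55. 216.] [496.2 533.1] [ 53.3 274.6] 86.7 597 129.8 [30. 65. 95.]
0.119 [239. 206.] [519.3  70.3] [ 22.2 119.9] 83.4 396 123.3 [124. 174. 209.]
0.119 [262. 208.] [514.   11.1] [ 22.3 119.2] 84.6 394 123.3 [145. 199. 234.]
0.135 [ 42. 216.] [498.3 560.6] [ 48.3 281.5] 84.7 1148 145.6 [21. 34. 59.]
0.135 [226. 202.] [524.8 101.1] [ 20.5 130.3] 84.3 422 143.2 [ 68. 125. 199.]
0.135 [317. 210.] [ 502. -126.] [ 18.  123.5] 84.4 355 144.6 [124. 191. 234.]
[... 2458 characters left out ...]
1 57 42.2 [158. 178. 182.]
0.036 [386. 241.] [331.8 216.2] [ 10.5 117.1] 37.0 100 42.1 [ 45. 105.  47.]
0.036 [317. 250.] [516.1 113.6] [  7.4 107.6] 84.3 72 41.4 [ 57. 100. 151.]
0.036 [224. 255.] [749.2 -46. ] [14.7 61.3] 63.2 48 42.3 [164. 185. 189.]
0.036 [245. 318.] [821.9 145.4] [427.9  56.1] 90.0 764 38.4 [ 74. 163. 218.]
0.036 [264. 279.] [708.7 103.9] [26.8 55.2] 59.8 51 41.6 [ 57.  95. 165.]
0.036 [389. 284.] [425.7 335.9] [29.8 75.4] 44.1 60 41.8 [ 53.  90. 153.]
0.036 [333. 306.] [601.7 292. ] [23.5 85.8] 71.3 62 41.2 [137. 163. 175.]
0.036 [429. 339.] [468.3 520.4] [16.2 67.5] 84.6 92 42.0 [ 38.  84. 115.]
0.036 [407. 357.] [550.2 518.1] [25.  20.3] 32.6 53 41.4 [ 37.  78. 108.]
```

View pics/crop.png

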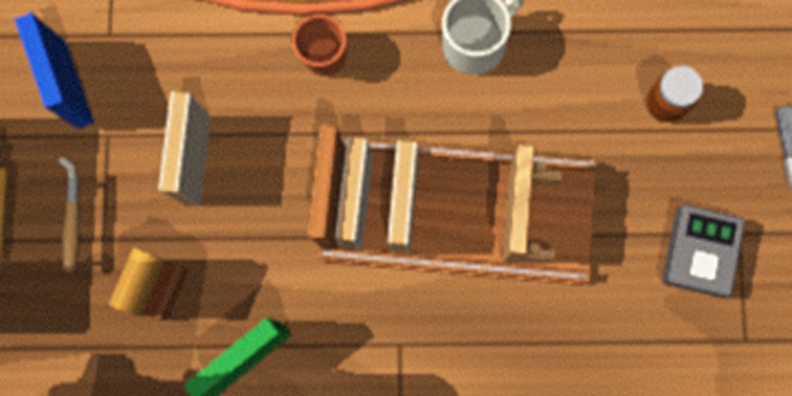

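The crop confirms that the cream, wood-edged upright at crop (180,145) is the loose board. The gilded round-topped offcut is at (135,280), and blue and green are decoys. Measured values agree in both views:
- Board c is at (0.580, 0.282), yaw −4.7°, 120×24 mm, top at 0.109 m.
- The rack's yaw is about −5.7° and its origin about (0.509, −0.056). The stop is at v≈0.03, and the gap between the stop and board b is about 117 mm.

Next I move above the board.

>>> {"name": "step_arm", "arguments": {"moves": [[[1, -4.5, 0.7, 0.054, 8.76], [1, -4.5, 0.7, 0.054, 8.76], [1, -4.5, 0.7, 0.054, 8.76], [1, -4.5, 0.7, 0.054, 8.76], [1, -4.5, 0.7, 0.054, 8.76], [1, -4.5, 0.7, 0.054, 8.76]]]}}

```text
clock: 0.7
tool_pos: [0.3264, 0.3481, 0.2685]
orientation: [180.0, 0.0, -4.5]
force: [1.3, 0.6, 0.8]
opening: 0.0877
gripper_force: 0.0
```

>>> {"name": "step_arm", "arguments": {"moves": [[[4.2, -1.1, 0, 0, 8.76], [4.2, -1.1, 0, 0, 8.76], [4.2, -1.1, 0, 0, 8.76], [4.2, -1.1, 0, 0, 8.76], [4.2, -1.1, 0, 0, 8.76], [4.2, -1.1, 0, 0, 8.76], [0, 0, 0, 0, 8.76], [0, 0, 0, 0, 8.76]]]}}

```text
clock: 1.5
tool_pos: [0.5789, 0.2833, 0.2671]
orientation: [179.9, 0.1, -4.8]
force: [-1.0, 0.0, -0.7]
opening: 0.088
gripper_force: 0.0
```

```bash
python3 - <<'E'
from h import *
im,d,i=snap('wrist','w1.png');P=cloud(d,i);Z=P[...,2]
m=((Z>.095)&(Z<.118)).astype(np.uint8)
k,l,s,c=cv2.connectedComponentsWithStats(m)
for j in range(1,k):
    if s[j,4]>200: print(np.round(c[j]),*rect(P,l==j),im[l==j].mean(0).round())
o=ctrl.get_obs();print(o['tool_pos'],o['orientation'],o['force'])
E
```

```text
[92. 92.] [683.4 449.2] [120.6  23.4] 21.2 4239 110.1 [196. 129.  90.]
[281. 186.] [580.6 281.9] [ 22.  120.1] 85.5 2573 110.2 [186. 216. 236.]
[ 17. 198.] [591.1 551.6] [92.2  9.5] 2.4 1594 103.5 [36. 47. 66.]
[452. 205.] [528.4 110.9] [ 18.6 130.2] 76.4 1132 106.3 [ 72.  99. 131.]
[539. 206.] [538.2  19.5] [21.6 83. ] 70.1 1364 106.7 [142. 153. 156.]
[257. 324.] [417.6 320.5] [39.7 65.6] 68.2 743 113.6 [111. 164. 194.]
[0.5782141  0.28376466 0.26768929] [ 1.79944658e+02  7.33711734e-02 -4.73735796e+00] [-0.58845791 -0.44336689 -0.27240851]
```

>>> {"name": "step_arm", "arguments": {"moves": [[[0.2, -0.2, -3, 0, 8.76], [0, 0, -3, 0, 8.76], [0, 0, -3, 0, 8.76], [0, 0, -3, 0, 8.76], [0, 0, -2, 0, 8.76], [0, 0, -2, 0, 8.76], [0, 0, -2, 0, 8.76], [0, 0, -1.4, 0, 8.76], [0, 0, 0, 0, 8.76]]]}}

```text
clock: 2.45
tool_pos: [0.5787, 0.282, 0.073]
orientation: [179.9, 0.1, -4.6]
force: [-0.0, -0.3, -0.0]
opening: 0.0875
gripper_force: 0.0
```

>>> {"name": "step_arm", "arguments": {"moves": [[[0, 0, 0, 0, 6], [0, 0, 0, 0, 4], [0, 0, 0, 0, 2.6], [0, 0, 0, 0, 1.5], [0, 0, 0, 0, 1.5], [0, 0, 0, 0, 1.5], [0, 0, 0, 0, 1.5], [0, 0, 0, 0, 1.5]]]}}

```text
clock: 3.25
tool_pos: [0.5805, 0.2821, 0.0745]
orientation: [180.0, 0.0, -4.7]
force: [-0.5, -0.1, 0.3]
opening: 0.0292
gripper_force: 0.0
```

>>> {"name": "step_arm", "arguments": {"moves": [[[0, 0, 0, 0, 1.0], [0, 0, 0, 0, 1.0], [0, 0, 0, 0, 1.0], [0, 0, 0, 0, 1.0], [0, 0, 0, 0, 1.0]]]}}

```text
clock: 3.75
tool_pos: [0.5804, 0.2821, 0.0745]
orientation: [180.0, 0.0, -4.7]
force: [-0.2, -0.7, -0.2]
opening: 0.0214
gripper_force: 30.0
```

>>> {"name": "step_arm", "arguments": {"moves": [[[0, 0, 1, 0, 1.0], [0, 0, 2, 0, 1.0], [0, 0, 3, 0, 1.0], [0, 0, 3, 0, 1.0], [0, 0, 3, 0, 1.0], [0, 0, 3, 0, 1.0], [0, 0, 3, 0, 1.0], [0, 0, 1, 0, 1.0], [0, 0, 0, 0, 1.0]]]}}

```text
clock: 4.65
tool_pos: [0.5809, 0.2826, 0.2665]
orientation: [-179.9, -0.1, -4.7]
force: [-0.0, -0.2, -1.1]
opening: 0.0217
gripper_force: 30.0
```

>>> {"name": "step_arm", "arguments": {"moves": [[[-0.3, -2, 0, -0.018, 1.0], [-0.9, -4, 0, 0, 1.0], [-0.9, -4, 0, 0, 1.0], [-0.9, -4, 0, 0, 1.0], [-0.9, -4, 0, 0, 1.0], [-0.9, -4, 0, 0, 1.0], [-0.9, -4, 0, 0, 1.0], [-0.9, -4, 0, 0, 1.0], [-0.5, -3.8, 0, 0, 1.0], [0, 0, 0, 0, 1.0]]]}}

```text
clock: 5.65
tool_pos: [0.5069, -0.0598, 0.2629]
orientation: [179.9, 0.2, -6.0]
force: [0.3, -0.1, -2.6]
opening: 0.0219
gripper_force: 30.0
```

```bash
python3 - <<'E'
from h import *
im,d,i=snap('wrist','w2.png');P=cloud(d,i);Z=P[...,2]
for lo,hi in((.115,.135),(.135,.16),(.022,.034),(.170,.31)):
  m=((Z>lo)&(Z<hi)).astype(np.uint8)
  k,l,s,c=cv2.connectedComponentsWithStats(m)
  for j in range(1,k):
    if s[j,4]>150: print(lo,np.round(c[j]),*rect(P,l==j),im[l==j].mean(0).round())
o=ctrl.get_obs();print(o['tool_pos'],o['orientation'],o['force'])
E
```

```text
0.115 [117. 182.] [531.4  90.7] [119.5  16.4] 2.1 1352 125.3 [ 60.  82. 109.]
0.115 [342. 182.] [ 508.9 -117.9] [ 15.5 115.9] 76.6 515 125.2 [ 86. 110. 129.]
0.115 [205. 186.] [519.3  10.5] [ 22.6 110.5] 84.8 2887 125.2 [196. 225. 243.]
0.115 [143. 187.] [524.2  69.6] [ 23.5 110.4] 83.2 3072 125.1 [175. 201. 218.]
0.135 [ 98. 189.] [525.9 100.7] [ 20.9 129.3] 84.1 3727 145.2 [114. 152. 193.]
0.135 [355. 184.] [ 511.3 -126.9] [ 18.6 106.5] 84.5 2656 146.6 [125. 157. 181.]
0.022 [117.  18.] [698.3 101.7] [10.9 44.1] 37.2 180 27.9 [ 64.  84. 125.]
0.022 [494.  29.] [ 645.  -315.6] [54.1 23.4] 20.6 356 28.1 [ 53.  91. 138.]
0.022 [276. 115.] [577.7 -64.3] [339.1  20.6] 85.2 3078 29.5 [140. 163. 192.]
0.022 [327. 168.] [ 505.6 -117.7] [ 14.4 122.1] 77.3 151 28.3 [134. 169. 195.]
0.022 [184. 192.] [511.5  63. ] [ 25. 135.] 86.5 438 29.0 [129. 143. 154.]
0.022 [496. 187.] [ 462.8 -325.7] [ 5.6 99.3] 75.0 527 28.3 [98. 98. 98.]
0.022 [388. 228.] [ 424.9 -190.7] [58.  11.9] 83.7 418 29.2 [145. 169. 197.]
0.022 [242. 229.] [443.1  -2.3] [30.  12.8] 82.7 224 29.3 [153. 178. 206.]
0.022 [317. 229.] [ 433.7 -101.9] [28.8 11.5] 84.6 210 29.3 [155. 176. 203.]
0.022 [ 24. 262.] [422.7 293.3] [11.9 40.1] 85.8 174 26.9 [ 58.  76. 100.]
0.17 [280. 216.] [539.4 -62.6] [50.8 56. ] 83.9 9060 298.3 [128. 151. 165.]
0.17 [279. 322.] [497.  -58.1] [29.7 23.4] 84.3 1932 298.9 [111. 131. 146.]
[ 0.50760949 -0.05820364  0.26297616] [ 1.79968608e+02  1.53937741e-01 -5.94925451e+00] [-0.12868944 -0.12627407 -2.7106149 ]
```

View pics/w2.png

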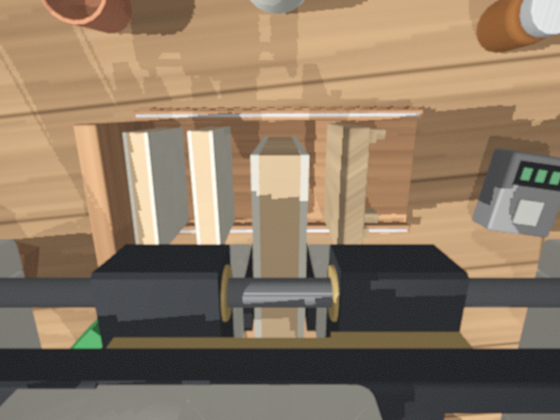

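The wrist view shows the board held plumb at (280,200), between board b at (205,186) and the stop at (350,180). The lips run at rows 115 and 230. I correct by about 2.5 mm and then lower.

>>> {"name": "step_arm", "arguments": {"moves": [[[0.2, 0.2, -2, 0.005, 1.0], [0, 0, -3, 0, 1.0], [0, 0, -3, 0, 1.0], [0, 0, -3, 0, 1.0], [0, 0, -2, 0, 1.0], [0, 0, -1, 0, 1.0], [0, 0, 0, 0, 1.0], [0, 0, 0, 0, 1.0]]]}}

```text
clock: 6.5
tool_pos: [0.5118, -0.0536, 0.125]
orientation: [180.0, -0.0, -5.4]
force: [0.3, -0.1, -1.5]
opening: 0.0218
gripper_force: 30.0
```

>>> {"name": "step_arm", "arguments": {"moves": [[[-0.1, 0, -1, 0, 1.0], [0, 0, -0.5, 0, 1.0], [0, 0, -0.5, 0, 1.0], [0, 0, 0, 0, 1.0]]]}}

```text
clock: 6.9
tool_pos: [0.51, -0.054, 0.1039]
orientation: [180.0, 0.1, -5.4]
force: [-0.2, 0.7, -2.0]
opening: 0.0219
gripper_force: 30.0
```

>>> {"name": "step_arm", "arguments": {"moves": [[[0, 0, -0.4, 0, 1.0], [0, 0, -0.4, 0, 1.0], [0, 0, -0.3, 0, 1.0], [0, 0, -0.2, 0, 1.0], [0, 0, 0, 0, 1.0]]]}}

```text
clock: 7.4
tool_pos: [0.5103, -0.0539, 0.0912]
orientation: [180.0, 0.0, -5.4]
force: [0.2, -0.2, -2.2]
opening: 0.0217
gripper_force: 30.0
```

>>> {"name": "step_arm", "arguments": {"moves": [[[0, 0, -0.1, 0, 1.0], [0, 0, -0.1, 0, 1.0], [0, 0, 0, 0, 1.0]]]}}

```text
clock: 7.7
tool_pos: [0.5104, -0.0538, 0.0895]
orientation: [180.0, 0.0, -5.4]
force: [-0.4, 0.0, -2.7]
opening: 0.0221
gripper_force: 30.0
```

>>> {"name": "step_arm", "arguments": {"moves": [[[0, 0, -0.1, 0, 1.0], [0, 0, 0, 0, 1.0]]]}}

```text
clock: 7.9
tool_pos: [0.5106, -0.0539, 0.0894]
orientation: [180.0, -0.0, -5.4]
force: [-3.1, 0.3, 6.1]
opening: 0.0217
gripper_force: 30.0
```

On the floor. I open just enough and withdraw upward.

>>> {"name": "step_arm", "arguments": {"moves": [[[0, 0, 0, 0, 2.6], [0, 0, 0, 0, 3.2], [0, 0, 0, 0, 4.2], [0, 0, 0, 0, 4.2], [0, 0, 0, 0, 4.2]]]}}

```text
clock: 8.4
tool_pos: [0.5105, -0.0538, 0.0885]
orientation: [180.0, 0.0, -5.4]
force: [-0.2, 0.7, -0.4]
opening: 0.0413
gripper_force: 0.0
```

>>> {"name": "step_arm", "arguments": {"moves": [[[0, 0, 1, 0, 4.2], [0, 0, 1, 0, 4.2], [0, 0, 2, 0, 4.2], [0, 0, 3, 0, 4.2], [0, 0, 4, 0, 4.2], [0, 0, 4, 0, 4.2], [0, 0, 2, 0, 4.2], [0, 0, 0, 0, 2], [0, 0, 0, 0, 0]]]}}

```text
clock: 9.3
tool_pos: [0.5104, -0.0537, 0.2596]
orientation: [-179.9, -0.1, -5.4]
force: [0.1, -0.1, -0.2]
opening: 0.0312
gripper_force: 0.0
```

```bash
cat > m2.py <<'E'
from h import *
im,d,i=snap('wrist');P=cloud(d,i);Z=P[...,2]
im2,d2,i2=snap('top','t2.png');P2=cloud(d2,i2)
for n,P in (('w',P),('t',P2)):
 Z=P[...,2]
 for lo,hi in((.117,.135),(.137,.16)):
  m=((Z>lo)&(Z<hi)&(P[...,0]>.4)&(P[...,0]<.62)&(P[...,1]>-.2)&(P[...,1]<.15)).astype(np.uint8)
  k,l,s,c=cv2.connectedComponentsWithStats(m)
  for j in range(1,k):
    if s[j,4]>100: print(n,lo,np.round(c[j]),*rect(P,l==j))
o=ctrl.get_obs();print(o['tool_pos'],o['orientation'],o['force'])
E
python3 m2.py
```

```text
w 0.117 [122. 183.] [533.4  90.5] [114.8  14.5] 1.1 1151 126.3
w 0.117 [350. 186.] [ 508.9 -117.9] [ 15.2 115.8] 76.6 506 126.1
w 0.117 [280. 193.] [510.7 -53.4] [ 22. 120.] 84.6 2947 125.2
w 0.117 [148. 188.] [526.8  69.2] [ 23.3 105. ] 83.3 2919 125.2
w 0.117 [211. 189.] [519.4  10.5] [ 22.6 110.4] 84.7 2764 125.2
w 0.137 [103. 185.] [535.5  99.9] [ 21.3 109.5] 84.1 3196 145.2
w 0.137 [363. 187.] [ 514.3 -127.3] [ 18.7 100.4] 84.3 2548 146.6
t 0.117 [238. 214.] [499.1  72.4] [22.3 79.2] 83.0 251 123.0
t 0.117 [261. 218.] [488.3  13.4] [22.  67.2] 84.6 225 123.3
t 0.117 [287. 219.] [483.7 -50.8] [21.8 64.8] 84.6 218 123.2
t 0.137 [225. 214.] [495.3 104.3] [20.5 71.2] 84.2 222 143.1
t 0.137 [316. 221.] [ 472.9 -122.9] [18.  64.1] 83.8 191 144.9
[ 0.50985313 -0.05388935  0.25802909] [ 1.79995601e+02  6.13514607e-02 -5.43785658e+00] [-0.26106957  0.42815187  0.16145527]
```

Board c stands at (0.511, −0.053), square with the others. Next I go behind the stop with the fingers shut.

>>> {"name": "step_arm", "arguments": {"moves": [[[-0.2, -2, 0, -0.003, 0], [-0.4, -4, 0, 0, 0], [-0.4, -4, 0, 0, 0], [-0.4, -4, 0, 0, 0], [0, -0.8, -3, 0, 0], [0, 0, -4, 0, 0], [0, 0, -4, 0, 0], [0, 0, -3, 0, 0], [0, 0, -2.2, 0, 0], [0, 0, 0, 0, 0]]]}}

```text
clock: 10.4
tool_pos: [0.4934, -0.2016, 0.0926]
orientation: [-180.0, 0.5, -5.6]
force: [-0.0, 1.8, -0.9]
opening: 0.0003
gripper_force: 0.0
```

>>> {"name": "step_arm", "arguments": {"moves": [[[0.1, 1, 0, 0, 0], [0.1, 1, 0, 0, 0], [0.05, 0.5, 0, 0, 0], [0.05, 0.5, 0, 0, 0], [0.05, 0.5, 0, 0, 0], [0.05, 0.5, 0, 0, 0], [0.05, 0.5, 0, 0, 0]]]}}

```text
clock: 11.1
tool_pos: [0.501, -0.1565, 0.0967]
orientation: [180.0, -0.0, -5.6]
force: [0.4, -2.9, -0.4]
opening: 0.0004
gripper_force: 1.1
```

>>> {"name": "step_arm", "arguments": {"moves": [[[0.04, 0.4, 0, 0, 0], [0.04, 0.4, 0, 0, 0], [0.04, 0.4, 0, 0, 0], [0.04, 0.4, 0, 0, 0], [0.04, 0.4, 0, 0, 0], [0.04, 0.4, 0, 0, 0], [0.04, 0.4, 0, 0, 0], [0.04, 0.4, 0, 0, 0], [0.04, 0.4, 0, 0, 0], [0.04, 0.4, 0, 0, 0]]]}}

```text
clock: 12.1
tool_pos: [0.505, -0.1165, 0.0966]
orientation: [180.0, -0.0, -5.6]
force: [-0.3, -2.8, 2.3]
opening: 0.0005
gripper_force: 1.7
```

>>> {"name": "step_arm", "arguments": {"moves": [[[0.03, 0.3, 0, 0, 0], [0.03, 0.3, 0, 0, 0], [0.03, 0.3, 0, 0, 0], [0.03, 0.3, 0, 0, 0], [0.03, 0.3, 0, 0, 0], [0.03, 0.3, 0, 0, 0], [0.03, 0.3, 0, 0, 0], [0.03, 0.3, 0, 0, 0], [0.03, 0.3, 0, 0, 0], [0.03, 0.3, 0, 0, 0]]]}}

```text
clock: 13.1
tool_pos: [0.508, -0.0866, 0.0966]
orientation: [180.0, -0.0, -5.6]
force: [-0.1, -4.9, 3.8]
opening: 0.0003
gripper_force: 2.4
```

>>> {"name": "step_arm", "arguments": {"moves": [[[0.03, 0.3, 0, 0, 0], [0.03, 0.3, 0, 0, 0], [0.03, 0.3, 0, 0, 0], [0.03, 0.3, 0, 0, 0], [0.03, 0.3, 0, 0, 0], [0.03, 0.3, 0, 0, 0], [0.03, 0.3, 0, 0, 0], [0.03, 0.3, 0, 0, 0], [0.03, 0.3, 0, 0, 0], [0.03, 0.3, 0, 0, 0]]]}}

```text
clock: 14.1
tool_pos: [0.511, -0.0567, 0.0966]
orientation: [180.0, -0.0, -5.6]
force: [0.4, -5.6, 4.3]
opening: 0.0004
gripper_force: 3.1
```

>>> {"name": "step_arm", "arguments": {"moves": [[[0.03, 0.3, 0, 0, 0], [0.03, 0.3, 0, 0, 0], [0.03, 0.3, 0, 0, 0], [0.03, 0.3, 0, 0, 0], [0.03, 0.3, 0, 0, 0], [0.03, 0.3, 0, 0, 0], [0.03, 0.3, 0, 0, 0], [0.03, 0.3, 0, 0, 0], [0.03, 0.3, 0, 0, 0], [0.03, 0.3, 0, 0, 0]]]}}

```text
clock: 15.1
tool_pos: [0.514, -0.0268, 0.0966]
orientation: [180.0, 0.0, -5.6]
force: [-0.2, -5.4, 5.4]
opening: 0.0001
gripper_force: 3.1
```

```bash
python3 m2.py; python3 -c "
import cv2;im=cv2.imread('pics/t2.png');cv2.imwrite('pics/t2c.png',cv2.resize(im[150:300,190:400],None,fx=3,fy=3))"
```

```text
w 0.117 [ 10. 217.] [556.5  88.3] [ 3.1 59.7] 83.8 1334 119.9
w 0.117 [102. 212.] [552.3  34.9] [88.3 54.8] 86.6 17117 125.2
w 0.117 [274. 269.] [523.  -24.4] [4.  5.4] 80.0 158 127.6
w 0.117 [285. 269.] [523.6 -29.9] [2.4 4.5] 19.7 158 127.4
w 0.117 [ 40. 328.] [499.3  93.9] [ 2.3 24.4] 83.5 247 118.8
w 0.117 [ 93. 323.] [501.5  61.8] [44.4 22.7] 85.4 2898 125.2
w 0.137 [195. 199.] [ 5.603e+02 -1.000e-01] [18.5 34.4] 84.4 4775 146.6
w 0.137 [273. 320.] [512.4 -23.8] [ 3.4 16.7] 84.5 251 143.2
w 0.137 [286. 319.] [511.8 -28.3] [ 3.4 16. ] 84.4 240 143.3
t 0.117 [246. 222.] [477.9  53.4] [68.  39.3] 87.7 361 123.2
[ 0.51398673 -0.02643856  0.0965171 ] [-1.79989672e+02 -8.57551659e-04 -5.58936027e+00] [ 0.34023744 -2.14531626  3.08558768]
```

View pics/t2c.png

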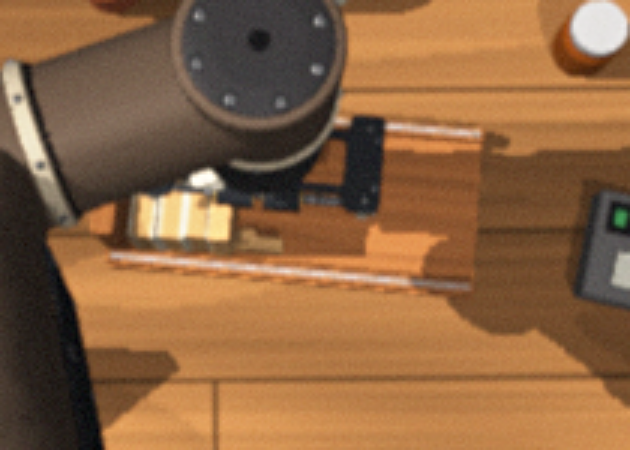

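The crop shows the three boards upright and bunched at (180,215), with the stop behind them. I go on slowly for the last ~12 mm.

>>> {"name": "step_arm", "arguments": {"moves": [[[0.02, 0.2, 0, 0, 0], [0.02, 0.2, 0, 0, 0], [0.02, 0.2, 0, 0, 0], [0.01, 0.1, 0, 0, 0], [0.01, 0.1, 0, 0, 0]]]}}

```text
clock: 15.7
tool_pos: [0.5146, -0.0192, 0.0965]
orientation: [180.0, 0.0, -5.6]
force: [0.8, -6.7, 4.2]
opening: -0.0
gripper_force: 3.8
```

>>> {"name": "step_arm", "arguments": {"moves": [[[0.01, 0.1, 0, 0, 0], [0.01, 0.1, 0, 0, 0], [0, 0, 0, 0, 0]]]}}

```text
clock: 16.0
tool_pos: [0.5149, -0.0172, 0.0965]
orientation: [180.0, 0.0, -5.6]
force: [0.4, -6.6, 3.3]
opening: 0.0006
gripper_force: 3.3
```

>>> {"name": "step_arm", "arguments": {"moves": [[[0.01, 0.1, 0, 0, 0], [0.01, 0.1, 0, 0, 0], [0, 0, 0, 0, 0]]]}}

```text
clock: 16.3
tool_pos: [0.5151, -0.0152, 0.0965]
orientation: [180.0, 0.0, -5.6]
force: [1.1, -6.0, 4.4]
opening: 0.0001
gripper_force: 3.3
```

>>> {"name": "step_arm", "arguments": {"moves": [[[0.01, 0.1, 0, 0, 0], [0, 0, 0, 0, 0]]]}}

```text
clock: 16.5
tool_pos: [0.5151, -0.0144, 0.0965]
orientation: [180.0, 0.0, -5.6]
force: [0.6, -7.4, 4.1]
opening: 0.0002
gripper_force: 4.0
```

>>> {"name": "step_arm", "arguments": {"moves": [[[0.01, 0.1, 0, 0, 0], [0, 0, 0, 0, 0]]]}}

```text
clock: 16.7
tool_pos: [0.5151, -0.0143, 0.0966]
orientation: [179.9, 0.0, -5.6]
force: [2.5, -13.3, 3.8]
opening: 0.0002
gripper_force: 6.7
```

>>> {"name": "step_arm", "arguments": {"moves": [[[0, 0.1, 0, 0, 0], [0, 0, 0, 0, 0]]]}}

```text
clock: 16.9
tool_pos: [0.5151, -0.0142, 0.0966]
orientation: [179.8, 0.0, -5.6]
force: [2.2, -19.0, 3.8]
opening: 0.0003
gripper_force: 9.4
```

Firm contact at 19 N. I hold, then back off.

>>> {"name": "step_arm", "arguments": {"moves": [[[0, 0, 0, 0, 0], [0, 0, 0, 0, 0], [0, 0, 0, 0, 0], [0, 0, 0, 0, 0], [0, 0, 0, 0, 0], [0, 0, 0, 0, 0], [0, 0, 0, 0, 0]]]}}

```text
clock: 17.6
tool_pos: [0.5151, -0.0142, 0.0966]
orientation: [179.8, 0.0, -5.6]
force: [2.9, -18.4, 3.2]
opening: 0.0001
gripper_force: 9.3
```

>>> {"name": "step_arm", "arguments": {"moves": [[[-0.02, -0.2, 0, 0, 0], [-0.05, -0.5, 0, 0, 0], [-0.1, -1, 0, 0, 0], [-0.2, -2, 0, 0, 0], [-0.2, -2, 0, 0, 0], [-0.1, -1, 2, 0, 0], [0, 0, 4, 0, 0], [0, 0, 4, 0, 0], [0, 0, 2, 0, 0]]]}}

```text
clock: 18.5
tool_pos: [0.5096, -0.0791, 0.2198]
orientation: [-179.9, -0.2, -5.6]
force: [-0.3, 0.1, -0.7]
opening: 0.0004
gripper_force: 0.0
```

>>> {"name": "step_arm", "arguments": {"moves": [[[-0.5, -3, 0, 0, 0], [-0.5, -4, 0, 0, 0], [-0.5, -4, 0, 0, 0], [-0.5, -4, 0, 0, 0], [-0.5, -4, 0, 0, 0], [-0.5, -4, 0, 0, 0], [-0.5, -4, 0, 0, 0], [0, 0, 0, 0, 0], [0, 0, 0, 0, 0]]]}}

```text
clock: 19.4
tool_pos: [0.4728, -0.3496, 0.2156]
orientation: [-179.9, 0.1, -5.7]
force: [-0.4, 0.4, 0.0]
opening: 0.0005
gripper_force: 0.0
```

```bash
python3 m2.py; python3 - <<'E'
from h import *
im,d,i=snap('wrist','w4.png')
im2,d2,i2=snap('top','t4.png')
for n,a,b,c in(('w',im,d,i),('t',im2,d2,i2)):
    P=cloud(b,c);m=((a.min(2)>150)&(P[...,2]>.03)&(P[...,2]<.05)&(abs(P[...,0]-.45)<.08)&(abs(P[...,1]+.36)<.09)).astype(np.uint8)
    k,l,s,ce=cv2.connectedComponentsWithStats(m)
    for j in range(1,k):
        if s[j,4]>30: print(n,ce[j].round(),*rect(P,l==j))
E
```

```text
t 0.117 [243. 206.] [518.8  60.9] [ 67.8 126.8] 84.2 1199 123.2
t 0.137 [226. 202.] [525.1 101.3] [ 20.8 131.6] 84.0 416 143.1
t 0.137 [260. 205.] [516.6  16.7] [ 18. 124.] 84.2 354 144.7
[ 0.4733982  -0.34837467  0.21617511] [-1.79963320e+02  2.81973038e-02 -5.60429023e+00] [ 0.09053701 -0.28166349  0.39807094]
w [293. 209.] [ 453.2 -362.4] [76.5 95.8] 76.1 4208 40.5
t [400. 240.] [ 437.7 -360.5] [36.3 43.2] 74.8 168 40.7
```

View pics/w4.png

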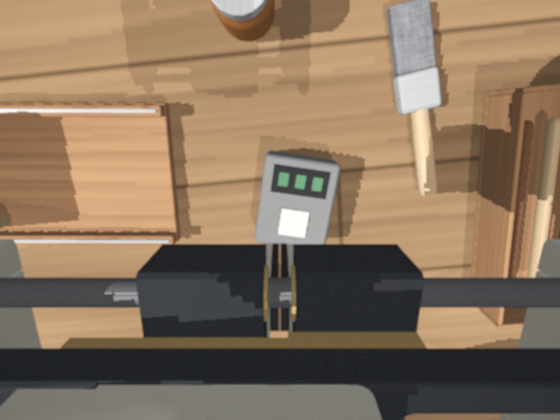

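The top view gives a 66 mm gap for three 22 mm boards, so they are snug. The wrist view shows the timer with its key at (293,222). I refine the key's position.

```bash
python3 - <<'E'
from h import *
for f in('w4','t4'):
    z=np.load(f'pics/{f}.png.npz');i=dict(camera_matrix=z['K'],eye=z['e'],orientation=z['R']);P=cloud(z['d'],i)
    for t in(190,210,225):
        m=((z['im'].min(2)>t)&(P[...,2]>.03)&(P[...,2]<.05)&(abs(P[...,0]-.45)<.06)&(abs(P[...,1]+.36)<.06))
        if m.sum()>15: print(f,t,np.argwhere(m).mean(0).round(),*rect(P,m))
E
```

```text
w4 190 [223. 293.] [ 432.9 -358.6] [31.4 32.4] 76.1 772 43.1
w4 210 [223. 293.] [ 433.6 -358.3] [30.2 30.3] 75.0 719 43.1
w4 225 [223. 293.] [ 433.8 -358.5] [28.9 29.2] 76.2 673 43.2
t4 190 [240. 400.] [ 434.1 -359.3] [31.6 32.1] 77.9 130 41.5
t4 210 [240. 400.] [ 434.3 -358.2] [29.2 30.5] 76.9 121 41.8
t4 225 [240. 400.] [ 433.7 -358.1] [29.1 28.8] 75.9 111 41.8
```

>>> {"name": "step_arm", "arguments": {"moves": [[[-2, -0.5, 0, 0, 0], [-1.9, -0.5, -2, 0, 0], [0, 0, -4, 0, 0], [0, 0, -4, 0, 0], [0, 0, -3, 0, 0], [0, 0, -2, 0, 0], [0, 0, -0.8, 0, 0], [0, 0, 0, 0, 0], [0, 0, 0, 0, 0]]]}}

```text
clock: 20.5
tool_pos: [0.4353, -0.359, 0.0597]
orientation: [180.0, -0.1, -5.6]
force: [0.5, 0.3, 0.5]
opening: 0.0004
gripper_force: 0.0
```

>>> {"name": "step_arm", "arguments": {"moves": [[[-0.1, 0, -0.5, 0, 0], [0, 0, -0.4, 0, 0], [0, 0, -0.3, 0, 0], [0, 0, -0.2, 0, 0], [0, 0, 0, 0, 0]]]}}

```text
clock: 21.0
tool_pos: [0.4335, -0.3588, 0.0443]
orientation: [-180.0, 0.0, -5.6]
force: [-0.2, 0.4, -0.3]
opening: 0.0002
gripper_force: 0.0
```

>>> {"name": "step_arm", "arguments": {"moves": [[[0, 0, -0.2, 0, 0], [0, 0, -0.15, 0, 0], [0, 0, 0, 0, 0]]]}}

```text
clock: 21.3
tool_pos: [0.4339, -0.359, 0.0418]
orientation: [180.0, -0.0, -5.6]
force: [-2.2, 1.6, 7.3]
opening: 0.0005
gripper_force: 3.8
```

>>> {"name": "step_arm", "arguments": {"moves": [[[0, 0, -0.1, 0, 0], [0, 0, 0, 0, 0], [0, 0, 0, 0, 0], [0, 0, 0, 0, 0]]]}}

```text
clock: 21.7
tool_pos: [0.4339, -0.359, 0.0417]
orientation: [180.0, -0.0, -5.6]
force: [-3.0, 4.6, 15.6]
opening: 0.0006
gripper_force: 8.0
```

>>> {"name": "step_arm", "arguments": {"moves": [[[0, 0, 0.5, 0, 0], [0, 0, 2, 0, 0], [0, 0, 4, 0, 0], [0, 0, 4, 0, 0], [0, 0, 4, 0, 0], [0, 0, 2, 0, 0], [0, 0, 0, 0, 0], [0, 0, 0, 0, 0]]]}}

```text
clock: 22.5
tool_pos: [0.4336, -0.3587, 0.2051]
orientation: [-180.0, -0.0, -5.6]
force: [-0.6, 0.3, -0.8]
opening: 0.0001
gripper_force: 0.0
```

```bash
python3 m2.py; python3 - <<'E'
from h import *
snap('scene','s5.png'); im=cv2.imread('pics/s5.png'); cv2.imwrite('pics/s5c.png',cv2.resize(im[120:330,170:440],None,fx=2.8,fy=2.8))
E
```

```text
t 0.117 [243. 205.] [518.7  59.8] [ 67.5 128. ] 83.0 1202 123.3
t 0.137 [226. 202.] [525.2 101.2] [ 20.5 130.8] 84.0 416 143.2
t 0.137 [260. 205.] [516.4  16.7] [ 18.  123.9] 84.4 352 144.8
[ 0.43302574 -0.358455    0.20383653] [-1.79949961e+02  1.00962719e-01 -5.61487631e+00] [ 0.2601052  -0.35503769  0.13908079]
```

View pics/s5c.png

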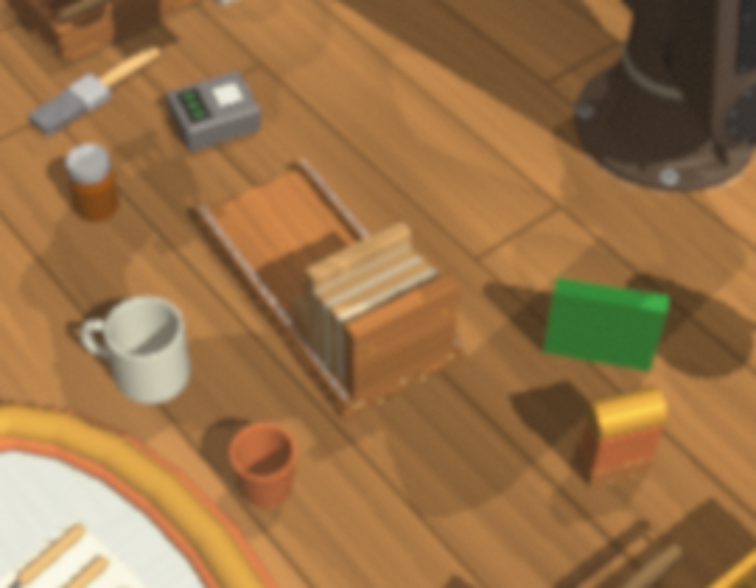

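The crop shows three boards squeezed between the stop and the wall at (375,290), the bystanders undisturbed and the timer at (213,108). The key took 15.6 N, held for 0.3 s. I hand in.

```bash
python3 -c "
from plant import close_job; print(close_job())"
```

```text
the job is handed in; nothing more can be done
None
```

I set the loose board in the rack, squeezed all three boards against the end wall at about 19 N, pressed the timer key at about 15 N, and handed the job in at about 23 s; nothing was knocked over, and no verdict came back.

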